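# Zero the green tally counter

## Task

The green tally counter still shows the count of the last batch. With a fingertip, flick the top of its toothed wheel forward (away from the robot) click by click until the orange zero tooth stands straight up between the white index marks, and do not let it run past zero. The counter must stay standing where it is, neither lifted nor shoved along, and the blue counter and the other things on the bench must stay as they are; finish with the robot clear of everything.

Things in the scene. Friction and masses are not known exactly. Their poses are not given: they have to be found in the camera images.
- green_counter: bench tally counter, loose, about 2 kg, rubber feet: green housing 140 x 76 mm, one upright toothed thumbwheel between two cheeks. Origin: centre of the underside; x: forward for the wheel's top (away from the robot, up to 0.35 rad of yaw), y: along the axle, z up. Cheeks 24 to 36 mm either side of the wheel's middle, 86 mm high, white index marks on them to 92 mm; end blocks 33 mm high.
- green_wheel (a joint): green wheel's angle, rad: 0 with the orange zero tooth straight up between the white marks, growing as its top goes forward. One click is 1.047 rad (60 degrees); it starts 2 to 5 clicks before zero (-2.09 to -5.24), has no stop, turns both ways. A sprung detent holds each click: about 3 N at the teeth moves it; past half a click it snaps on to the next and stays. One tooth is always upright at rest.
- green_axle (a point): middle of the green wheel, on its axle, 63 mm above the counter's underside. Grey disc, radius 30 mm, with six radial teeth (one orange, five black) 7 mm thick, 16 mm wide along the axle, reaching to radius 48 mm, so the upright tooth ends 111 mm above the worktop. Site axes as the counter's.
- green_flick (a point): where a flick starts: 24 mm behind (robot's side of) the green axle, 36 mm above it (the end of a shut finger, up to 30 mm thick, belongs here, 9 to 15 mm below the upright tooth's end). Moved level and straight forward until its front face is 38 mm past the axle, then lifted straight up, it gives one click: the tooth dips away below it.
- green_zero_tip (a point): the end of the green wheel's orange zero tooth, 48 mm from the axle; turns with the wheel
- blue_counter: bench tally counter, loose, about 2 kg, rubber feet: blue housing 140 x 76 mm, one upright toothed thumbwheel between two cheeks. Origin: centre of the underside; x: forward for the wheel's top (away from the robot, up to 0.35 rad of yaw), y: along the axle, z up. Cheeks 24 to 36 mm either side of the wheel's middle, 86 mm high, white index marks on them to 92 mm; end blocks 33 mm high.
- blue_zero_tip (a point): the end of the orange tooth of the blue counter's wheel, 48 mm from its axle. The blue counter is like the green one, stands left or right of it, and is to be left alone, its wheel not turned
- bolt_m12: loose steel hex bolt with nut, 77 mm long, 20 mm high. Stands by, to be left alone; its origin is at the centre of its underside.
- bolt_m10: loose smaller steel hex bolt with nut, 61 mm long, 16 mm high. Stands by, to be left alone; its origin is at the centre of its underside.
- brass_tee: loose brass tee fitting, 38 x 49 mm, 23 mm high. Stands by, to be left alone; its origin is at the centre of its underside.
- marker_red: loose white marker pen with red cap, 130 mm long, 16 mm thick. Stands by, to be left alone; its origin is at the centre of its underside.
- tape_measure: loose yellow tape measure, 37 x 81 mm, 62 mm high. Stands by, to be left alone; its origin is at the centre of its underside.
- hex_key: loose black hex key, 34 x 96 mm, 8 mm high. Stands by, to be left alone; its origin is at the centre of its underside.
Mind the look-alikes: they are no part of the job. What is shaped like the green_counter but yellow is not meant.

How it is judged:
At the end, for the whole second after the job is handed in: The green counter's wheel rests at zero, the orange tooth upright within 0.12 rad; the green counter stands upright within 25 mm of where it stood, and the blue counter's wheel is where it was (value of joint green_wheel between -0.12 and 0.12 rad and velocity of joint green_wheel between -0.2 and 0.2 rad/s and distance of each of green_counter, blue_zero_tip from where it was at the start of the episode below 0.025 m and angle between green_counter's own z axis and vertical below 0.08 rad and linear speed of green_counter below 0.02 m/s); the robot touches nothing.
It fails at once if the green wheel is run more than half a click past zero (value of joint green_wheel above 0.5 rad).
It fails at once if the green counter is lifted, tipped or shoved by more than 25 mm (height (world z) of green_counter above 0.012 m or angle between green_counter's own z axis and vertical above 0.2 rad or distance of green_counter from where it was at the start of the episode above 0.025 m).
It fails at once if the blue counter is shoved or lifted by more than 15 mm, or its wheel is turned by more than half a click (distance of blue_counter from where it was at the start of the episode above 0.015 m or distance of blue_zero_tip from where it was at the start of the episode above 0.025 m).
It fails at once if another thing on the bench is moved or lifted by more than 20 mm (distance of any of bolt_m12, bolt_m10, brass_tee, marker_red, tape_measure, hex_key from where it was at the start of the episode above 0.02 m).
It also fails if it takes over 51 s, if anything falls off the work surface, if the arm or the gripper's body presses on something with over 40 N, if the wrist force passes 120 N, or if a joint passes its speed limit or range.

## Robot

A 7-joint arm with a two-finger parallel gripper is mounted at the origin on a cart in front of the work surface, level with it; the furniture and walls round the work are solid. World frame = base frame: x ahead of the robot, y to its left, z up, the work surface at z = 0. Lengths are in m, angles in rad, forces in N, time in s.
With the tool pointing down it reaches from about 0.35 to 0.9 m from the base axis. Payload 8.1 kg.
Tool frame: the origin (TCP) lies at the centre of the arm's flange, where the gripper is bolted on; the fingertips stand 178 mm ahead of it and the grasp point (between the pads) lies 159 mm ahead of it; z points along the fingers, y is the direction in which the jaws open and shut (so a half turn about z gives the same grasp; the last joint's range is limited). The gripper opens to 92 mm and grips with 3 to 60 N. Pads are 19 mm wide; open, the fingers measure 130 mm over their backs; the gripper's body (75 mm by 190 mm) begins 47 mm behind the grasp point.
Start: joints at [1.014, 0.434, 0.025, 1.573, -0.012, 1.134, -0.075], TCP at [0.274, -0.562, 0.405] pointing down, gripper open.
Joint ranges: [-2.62, 2.62], [-0.44, 2.09], [-1.27, 1.32], [0.08, 2.57], [-1.32, 4.46], [0.12, 2], [-2.74, 2.74]. Speed limits (rad/s): [2.22, 2.22, 3.01, 3.01, 3.14, 3.14, 3.14].

## Interface

Orientations are given as a rotation vector (axis times angle).
In Python, from cell import arm, get_image, camera_model gives the robot as it stands. The module is installed in compiled form; this text tells all that it offers.
- The arm moves only by the shell command python3 -m pendant 'ROWS' [FORCE]. ROWS is JSON, a list that holds one entry, the list of rows, each a list of 7 numbers: the shift along the tool's x, y, z in mm, then the turn, a rotation vector about the tool's x, y, z in rad, then the closure, from -1 (fully open) to 1 (shut). In form: [[[x, y, z, rx, ry, rz, hand], ...]]. A call has 1 to 20 rows; each row is the pose to reach, as a shift and turn from the pose commanded when the call began, along the tool's axes at that moment; what a row does not reach only later rows make up. A row lasts 1/8 s, in which the tool goes at most 62.5 mm and 10.7 degrees, less where a joint would pass 70% of its speed; a pose out of reach is approached as far as the arm can. A call with a gripper value outside its range is refused whole. The fingers move at their own pace and stop on an object; FORCE is the grip in N (left out, the last holds). Time passes only in rows, so rows that repeat a pose let the fingers close. It gives the time, the measured TCP pose, the force and the opening at its end, in the units of the state.
- arm.observe(): the state, without advancing time (a new reading comes with each control period).
- get_image(name): name is "scene" or "top" or "wrist"; returns the picture (480x640x3 uint8, red, green, blue); there is no depth.
- camera_model(name): a dict with "fx", "fy", "cx", "cy" (pixels), "position" and "orientation" of the camera in the world; the wrist camera has in their place "T_tool_cam" (4x4, takes a point from camera to tool coordinates, whose origin is the TCP and whose axes are the flange's). Camera axes: x right, y down, z forward; pixel columns grow to the right and rows downward; lengths in m; the calibration is good to about 2 mm. A picture is of the moment at which its call begins: read the wrist's pose just before it. camera_model takes no time and is no camera call.
- arm.sign_off(): hands the job in, once; it reports no verdict.
The state is a dict: "clock": time; "joints": joint angles; "dq": joint speeds; "joint_efforts": joint torques, N m; "position": TCP position; "ee_rot": TCP orientation; "force": force on the tool from outside, world axes, zero at the start; "ft_torque": the same for the moment, N m; "width": opening from 0.0 (shut) to 1.0 (fully open).
Only numpy, scipy, OpenCV 4.12 (cv2) and the standard library are available. Lean on these libraries where they do the work, as an engineer would, in place of code of your own. Each camera call takes 0.05 s, during which the arm holds its last target.

## Working session

There is one attempt and no reset: what is moved stays moved. The work goes in short steps, Python scripts to look and compute and a shell command to move; the robot and the scene stay as the last step left them, time stands still between calls to the robot, and variables do not carry over. Pictures are saved under pics/ and viewed, and the job is handed in when it is done.

```bash
mkdir -p pics; python3 - <<'E'
from cell import arm,get_image,camera_model
import cv2
print(arm.observe())
for n in ["scene","top","wrist"]:
    print(n,camera_model(n))
    cv2.imwrite(f"pics/{n}0.png",get_image(n)[:,:,::-1])
E
```

```text
{'clock': 0.0, 'joints': array([ 1.01437775,  0.43519777,  0.02500127,  1.57406105, -0.01160917,
        1.13399789, -0.07510921]), 'dq': array([-2.65910273e-05, -8.96008705e-04,  1.33043818e-03,  2.64670888e-04,
       -1.83199039e-03, -1.48016016e-03,  6.52100617e-04]), 'joint_efforts': array([-1.76034897e-03, -6.67863107e+01,  9.83739384e-01, -3.14456570e+01,
       -6.06943807e-02,  4.30086418e-02,  1.58073799e-04]), 'position': array([ 0.27386375, -0.56155704,  0.40397469]), 'ee_rot': array([-3.05969567e+00, -7.06265189e-01,  7.50573041e-04]), 'force': array([-0.4885627 ,  0.53445616, -0.38056003]), 'ft_torque': array([ 0.00620334, -0.00712875, -0.00091397]), 'width': 0.9982351164392864}
scene {'fx': 546.8326548012025, 'fy': 546.8326548012025, 'cx': 325.6362271809916, 'cy': 234.89660696772378, 'position': array([-0.00333668,  0.66790572,  1.14615396]), 'orientation': array([-0.75591913,  2.62857462, -1.0932307 ])}
top {'fx': 439.9847100673043, 'fy': 439.9847100673043, 'cx': 317.7899540037751, 'cy': 228.83429402098213, 'position': array([ 0.41332749, -0.20996103,  1.14949646]), 'orientation': array([-2.15236077,  2.1921872 , -0.14333723])}
wrist {'fx': 430.62676628018653, 'fy': 430.62676628018653, 'cx': 319.0269580259192, 'cy': 236.84437183470743, 'T_tool_cam': array([[ 6.28924606e-05, -9.61558681e-01, -2.74599524e-01,
         7.38544537e-02],
       [ 9.99999883e-01,  1.91920886e-04, -4.43011477e-04,
         5.37275916e-04],
       [ 4.78682915e-04, -2.74599464e-01,  9.61558581e-01,
         2.06062704e-02],
       [ 0.00000000e+00,  0.00000000e+00,  0.00000000e+00,
         1.00000000e+00]])}
```

View pics/top0.png

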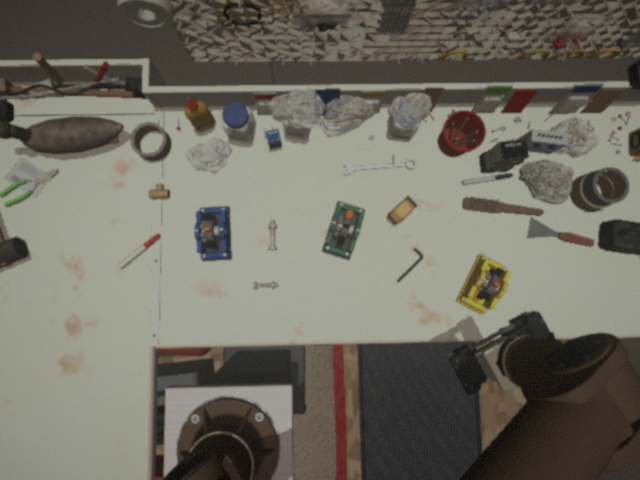

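View pics/scene0.png

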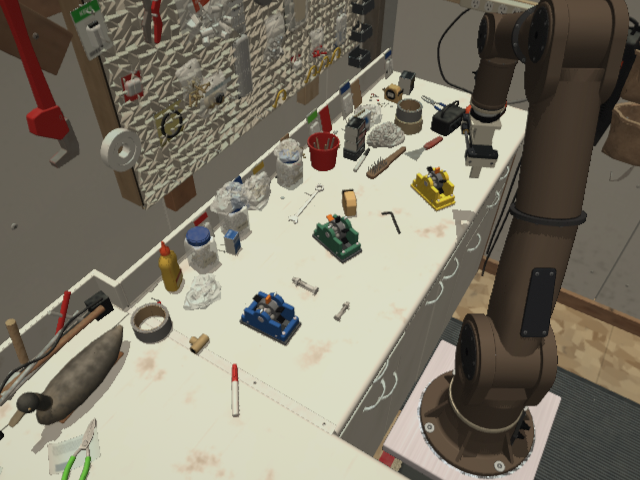

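View pics/wrist0.png

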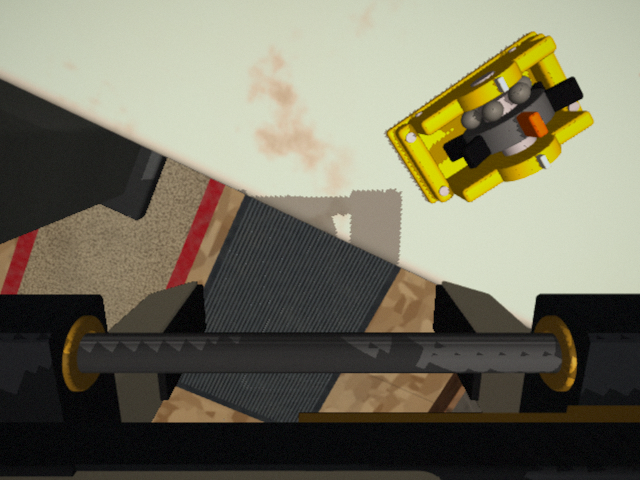

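```bash
cat > h.py <<'E'
import numpy as np,cv2
from scipy.spatial.transform import Rotation as R
from cell import arm,get_image,camera_model
def cam(n,s=None):
    m=camera_model(n)
    if n=="wrist":
        s=s or arm.observe(); T=np.eye(4);T[:3,:3]=R.from_rotvec(s["ee_rot"]).as_matrix();T[:3,3]=s["position"]
        T=T@m["T_tool_cam"]; return m,T[:3,:3],T[:3,3]
    return m,R.from_rotvec(m["orientation"]).as_matrix(),np.array(m["position"])
def ray(c,u,v,z):
    m,Rm,p=c; d=Rm@np.array([(u-m["cx"])/m["fx"],(v-m["cy"])/m["fy"],1]); return p+d*(z-p[2])/d[2]
def proj(c,P):
    m,Rm,p=c; q=Rm.T@(np.asarray(P)-p); return np.array([m["fx"]*q[0]/q[2]+m["cx"],m["fy"]*q[1]/q[2]+m["cy"]])
E
python3 - <<'E'
from h import *
im=cv2.imread("pics/top0.png"); im2=cv2.imread("pics/scene0.png")
a=cv2.resize(im[190:270,300:380],None,fx=5,fy=5,interpolation=2)
b=cv2.resize(im2[200:270,300:370],(400,400),interpolation=2)
cv2.imwrite("pics/z0.png",np.hstack([a,b]))
print(R.from_rotvec(arm.observe()["ee_rot"]).as_matrix().round(3))
hsv=cv2.cvtColor(im,cv2.COLOR_BGR2HSV)
m=cv2.inRange(hsv,(60,80,20),(90,255,255));m[:190]=0;m[270:]=0;m[:,:300]=0;m[:,380:]=0
n=np.argwhere(m)[:,::-1].astype(np.float32); r=cv2.minAreaRect(n);print(len(n),r)
c=cam("top")
for z in (0,.033): 
    P=np.array([ray(c,u,v,z) for u,v in cv2.boxPoints(r)]);print(P.round(4),P.mean(0))
for nm,u,v in [("bluec",213,233),("yel",485,283),("tape",402,209),("hex",412,262),("bolt12",272,235),("tee",158,191)]: print(nm,ray(c,u,v,0.02).round(3))
E
```

```text
[[ 0.899  0.438 -0.001]
 [ 0.438 -0.899  0.001]
 [-0.    -0.001 -1.   ]]
26 ((345.13494873046875, 230.5054931640625), (23.912328720092773, 46.828311920166016), 28.886581420898438)
[[ 0.4997 -0.247   0.    ]
 [ 0.6075 -0.3093  0.    ]
 [ 0.5756 -0.3639  0.    ]
 [ 0.4685 -0.3011  0.    ]] [ 0.53782025 -0.30532335  0.        ]
[[ 0.4972 -0.246   0.033 ]
 [ 0.6019 -0.3064  0.033 ]
 [ 0.571  -0.3594  0.033 ]
 [ 0.4669 -0.2985  0.033 ]] [ 0.53424628 -0.30258566  0.033     ]
bluec [0.535 0.037 0.02 ]
yel [ 0.394 -0.659  0.02 ]
tape [ 0.589 -0.453  0.02 ]
hex [ 0.451 -0.474  0.02 ]
bolt12 [ 0.527 -0.115  0.02 ]
tee [0.647 0.179 0.02 ]
```

View pics/z0.png

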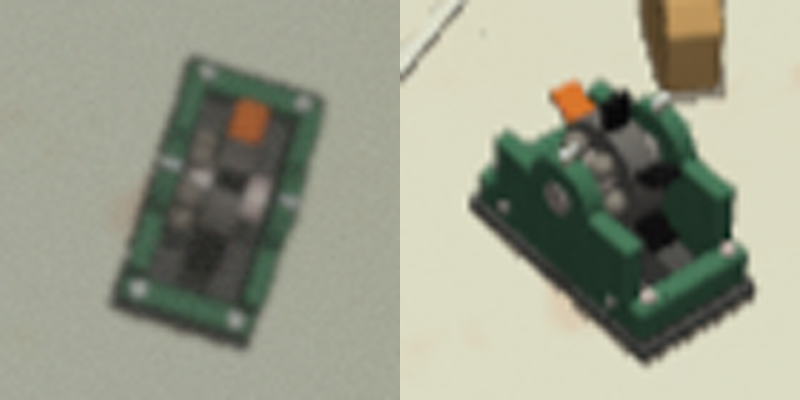

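```bash
python3 -m pendant '[[[60,-35,0,0,0,0.15,1],[120,-70,0,0,0,0.3,1],[175,-105,0,0,0,0.45,1],[235,-140,0,0,0,0.6,1],[290,-172,0,0,0,0.75,1],[290,-172,0,0,0,0.75,1],[290,-172,0,0,0,0.75,1],[290,-172,0,0,0,0.75,1],[290,-172,0,0,0,0.75,1],[290,-172,0,0,0,0.75,1]]]' 20
python3 - <<'E'
from h import *
s=arm.observe();print(s)
im=get_image("wrist")[:,:,::-1];cv2.imwrite("pics/w1.png",im)
np.save("s1.npy",s,allow_pickle=True)
E
```

```text
clock: 1.4
position: [0.4586, -0.281, 0.4047]
ee_rot: [3.107, -0.467, -0.0]
force: [-0.0, 0.7, 0.4]
width: 0.004
{'clock': 1.4, 'joints': array([ 0.40988523,  0.292956  ,  0.05174449,  1.78902315, -0.01685182,
        1.06010718, -1.4012759 ]), 'dq': array([-0.00442509, -0.00216055, -0.00359326, -0.00128302, -0.00169409,
       -0.00122338, -0.00261246]), 'joint_efforts': array([-3.92661220e-02, -5.45094860e+01,  9.60211828e-01, -3.03974497e+01,
       -2.31583568e-02, -7.05268770e-02,  8.96177458e-03]), 'position': array([ 0.45863806, -0.28101415,  0.4047148 ]), 'ee_rot': array([ 3.10654706e+00, -4.66564660e-01, -2.07166584e-04]), 'force': array([-0.00478698,  0.74792399,  0.39221269]), 'ft_torque': array([ 0.08101985, -0.01325254, -0.01322359]), 'width': 0.003755047922996691}
```

View pics/w1.png

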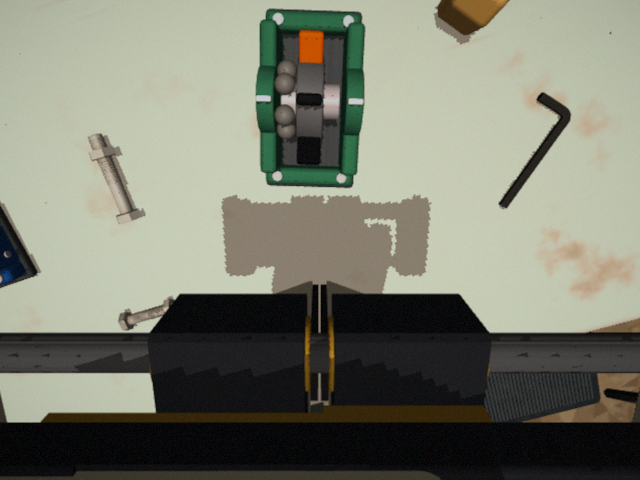

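```bash
python3 - <<'E'
from h import *
s=np.load("s1.npy",allow_pickle=True).item()
im=cv2.imread("pics/w1.png"); hsv=cv2.cvtColor(im,cv2.COLOR_BGR2HSV)
c=cam("wrist",s)
m=cv2.inRange(hsv,(55,80,20),(95,255,255));m[:,:200]=0;m[:,420:]=0;m[250:]=0
n=np.argwhere(m)[:,::-1].astype(np.float32); r=cv2.minAreaRect(n);print(len(n),r)
def cen(lo,hi,box):
    u0,v0,u1,v1=box; q=cv2.inRange(hsv[v0:v1,u0:u1],lo,hi); p=np.argwhere(q)[:,::-1]; return p.mean(0)+[u0,v0],len(p),p.min(0)+[u0,v0],p.max(0)+[u0,v0]
print("wl",cen((0,0,200),(180,60,255),(256,92,273,108)),"wr",cen((0,0,200),(180,60,255),(347,92,365,110)))
print("or",cen((5,150,150),(20,255,255),(290,20,335,75)))
print("blk",cen((0,0,0),(180,255,40),(296,90,322,110)))
a=cen((0,0,200),(180,60,255),(256,92,273,108))[0];b=cen((0,0,200),(180,60,255),(347,92,365,110))[0]
A=ray(c,*a,.090);B=ray(c,*b,.090);print("marks",A,B,(A+B)/2,"yaw",np.arctan2(-(A-B)[0],(A-B)[1]),np.linalg.norm(A-B))
k=cen((0,0,0),(180,255,40),(296,90,322,110))[0];print("upright tip",ray(c,*k,.111))
k=cen((5,150,150),(20,255,255),(290,20,335,75))[0];print("orange",ray(c,*k,.085))
# screws on end blocks z=.034
P=[ray(c,*q,.034) for q in [(278,19),(349,20),(277,177),(342,179)]];print(np.round(P,4),np.mean(P,0))
Rm=R.from_rotvec(s["ee_rot"]).as_matrix();print(Rm.round(3))
# tip in image
for dx in(-.0095,.0095): print(proj(c,s["position"]+Rm@[dx,0,.178]))
E
python3 - <<'E'
import cv2
im=cv2.imread("pics/w1.png");cv2.imwrite("pics/w1z.png",cv2.resize(im[0:200,240:380],(560,600)[:2] if 0 else (420,600),interpolation=2))
E
```

```text
8455 ((309.41729736328125, 97.35267639160156), (107.09994506835938, 173.15914916992188), 1.6602823734283447)
wl (array([263.01886792,  97.9245283 ]), 53, array([257,  96]), array([269, 100])) wr (array([355.09803922, 101.        ]), 51, array([349,  99]), array([361, 103]))
or (array([310.82033426,  46.27855153]), 718, array([299,  31]), array([322,  62]))
blk (array([308.57966102,  99.26101695]), 295, array([296,  93]), array([321, 105]))
marks [ 0.54959351 -0.27134817  0.09      ] [ 0.53016912 -0.32807206  0.09      ] [ 0.53988132 -0.29971011  0.09      ] yaw -0.32992193886422944 0.05995754467181712
upright tip [ 0.53934225 -0.29970417  0.111     ]
orange [ 0.57074676 -0.31044636  0.085     ]
[[ 0.6027 -0.294   0.034 ]
 [ 0.5866 -0.344   0.034 ]
 [ 0.4922 -0.256   0.034 ]
 [ 0.4751 -0.3061  0.034 ]] [ 0.53913901 -0.30004796  0.034     ]
[[ 0.956 -0.294 -0.   ]
 [-0.294 -0.956 -0.   ]
 [-0.     0.    -1.   ]]
[317.87108034 328.89495902]
[317.83840388 285.22850073]
```

View pics/w1z.png

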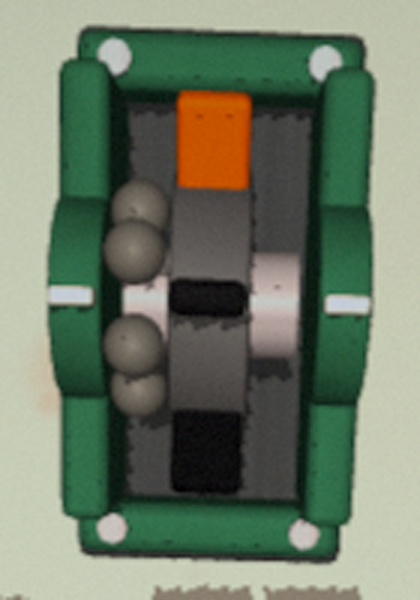

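```bash
python3 -m pendant '[[[20,-2,29,0,0,0.01,1],[40,-4,58,0,0,0.02,1],[59,-6.6,88,0,0,0.031,1],[59,-6.6,88,0,0,0.031,1],[59,-6.6,88,0,0,0.031,1],[59,-6.6,88,0,0,0.031,1]]]'
python3 - <<'E'
from h import *
s=arm.observe();print(s["position"],s["force"],s["joints"].round(2))
im=get_image("wrist")[:,:,::-1];cv2.imwrite("pics/w2.png",im)
Rm=R.from_rotvec(s["ee_rot"]).as_matrix();print(Rm.round(4))
f=np.array([np.cos(.33),-np.sin(.33)]);l=np.array([np.sin(.33),np.cos(.33)])
d=s["position"][:2]-[.5395,-.2998];print("fwd",d@f,"left",d@l)
im=cv2.cvtColor(get_image("scene"),cv2.COLOR_RGB2BGR);cv2.imwrite("pics/s2.png",cv2.resize(im[150:300,240:440],(800,600),interpolation=2))
E
```

```text
clock: 2.2
position: [0.5172, -0.2914, 0.3181]
ee_rot: [3.099, -0.513, 0.003]
force: [-0.4, -0.0, 0.0]
width: 0.008
[ 0.51724963 -0.29136344  0.31814301] [-0.43264848 -0.03419698  0.0232738 ] [ 0.39  0.47  0.05  1.76 -0.03  0.92 -1.45]
[[ 9.467e-01 -3.220e-01  1.600e-03]
 [-3.220e-01 -9.467e-01 -9.000e-04]
 [ 1.800e-03  4.000e-04 -1.000e+00]]
fwd -0.023783597880330867 left 0.000771271145946911
```

View pics/w2.png

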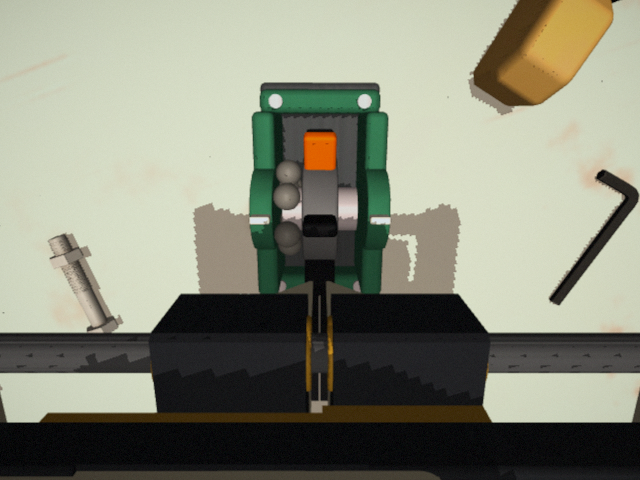

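View pics/s2.png

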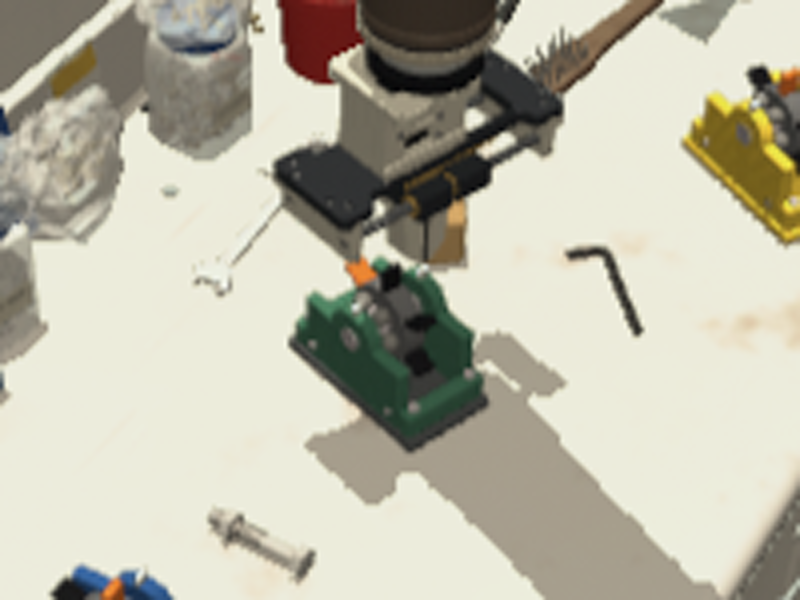

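```bash
python3 -m pendant '[[[0,0,20,0,0,0,1],[0,0,41,0,0,0,1],[0,0,41,0,0,0,1],[5,0,41,0,0,0,1],[10,0,41,0,0,0,1],[15,0,41,0,0,0,1],[20,0,41,0,0,0,1],[25,0,41,0,0,0,1],[30,0,41,0,0,0,1],[35,0,41,0,0,0,1],[40,0,41,0,0,0,1],[45,0,41,0,0,0,1],[50,0,41,0,0,0,1],[52.5,0,41,0,0,0,1],[52.5,0,41,0,0,0,1]]]'
python3 - <<'E'
from h import *
s=arm.observe()
f=np.array([np.cos(.33),-np.sin(.33)]);l=np.array([np.sin(.33),np.cos(.33)])
d=s["position"][:2]-[.5395,-.2998];print("fwd",d@f,"left",d@l,s["position"][2],s["force"])
im=cv2.cvtColor(get_image("scene"),cv2.COLOR_RGB2BGR);cv2.imwrite("pics/s3.png",cv2.resize(im[150:300,240:440],(800,600),interpolation=2))
E
```

```text
clock: 4.18
position: [0.5674, -0.3079, 0.2757]
ee_rot: [3.1, -0.512, -0.0]
force: [-1.0, 0.2, 0.1]
width: 0.005
fwd 0.029033456766885474 left 0.001433136678996762 0.27566138207096724 [-0.95036019  0.18209389  0.13845513]
```

View pics/s3.png

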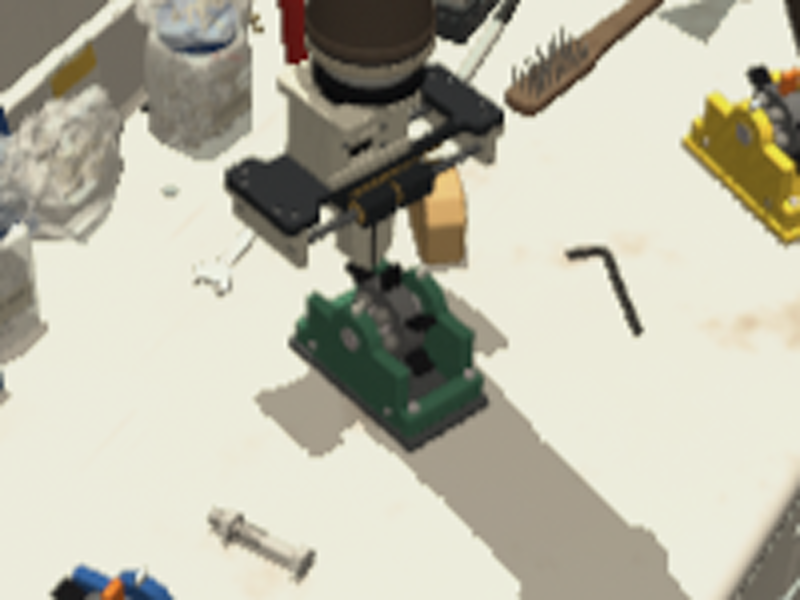

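```bash
python3 -m pendant '[[[0,0,-20,0,0,0,1],[0,0,-41,0,0,0,1],[0,0,-41,0,0,0,1],[-26,0,-41,0,0,0,1],[-52.5,0,-41,0,0,0,1],[-52.5,0,-41,0,0,0,1],[-52.5,0,-41,0,0,0,1]]]'
python3 - <<'E'
from h import *
s=arm.observe()
f=np.array([np.cos(.33),-np.sin(.33)]);l=np.array([np.sin(.33),np.cos(.33)])
d=s["position"][:2]-[.5395,-.2998];print("fwd",d@f,"left",d@l,s["position"][2],s["force"])
im=get_image("wrist")[:,:,::-1];cv2.imwrite("pics/w3.png",im)
E
```

```text
clock: 5.1
position: [0.5179, -0.291, 0.3164]
ee_rot: [-3.1, 0.512, -0.0]
force: [0.1, -0.9, -0.1]
width: 0.003
fwd -0.02328754105686294 left 0.001302561897492159 0.31644131825098 [ 0.10585629 -0.90751615 -0.09041159]
```

View pics/w3.png

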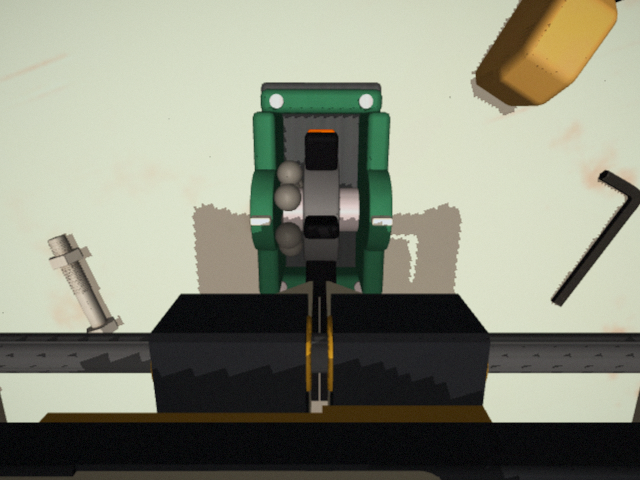

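```bash
python3 -m pendant '[[[0,0,20,0,0,0,1],[0,0,40,0,0,0,1],[0,0,40,0,0,0,1],[5,0,40,0,0,0,1],[10,0,40,0,0,0,1],[15,0,40,0,0,0,1],[20,0,40,0,0,0,1],[25,0,40,0,0,0,1],[30,0,40,0,0,0,1],[35,0,40,0,0,0,1],[40,0,40,0,0,0,1],[45,0,40,0,0,0,1],[50,0,40,0,0,0,1],[52,0,40,0,0,0,1],[52,0,40,0,0,0,1],[52,0,20,0,0,0,1],[52,0,0,0,0,0,1],[52,0,0,0,0,0,1],[20,0,0,0,0,0,1],[0,0,0,0,0,0,1]]]'
python3 - <<'E'
from h import *
s=arm.observe()
f=np.array([np.cos(.33),-np.sin(.33)]);l=np.array([np.sin(.33),np.cos(.33)])
d=s["position"][:2]-[.5395,-.2998];print("fwd",d@f,"left",d@l,s["position"][2],s["force"])
im=get_image("wrist")[:,:,::-1];cv2.imwrite("pics/w4.png",im)
im=cv2.cvtColor(get_image("scene"),cv2.COLOR_RGB2BGR);cv2.imwrite("pics/s4.png",cv2.resize(im[150:300,240:440],(800,600),interpolation=2))
E
```

```text
clock: 7.65
position: [0.5161, -0.2905, 0.3156]
ee_rot: [-3.099, 0.512, 0.003]
force: [0.7, 0.7, 0.4]
width: 0.005
fwd -0.02513006799028984 left 0.0012143175572178078 0.31563861250364 [0.68098121 0.73614362 0.38083516]
```

View pics/w4.png

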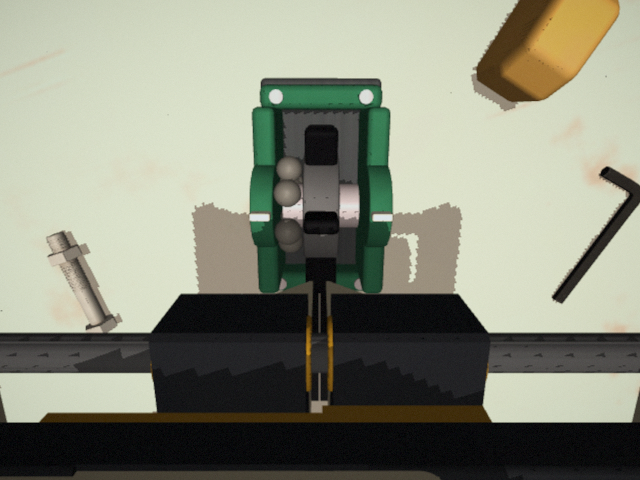

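View pics/s4.png

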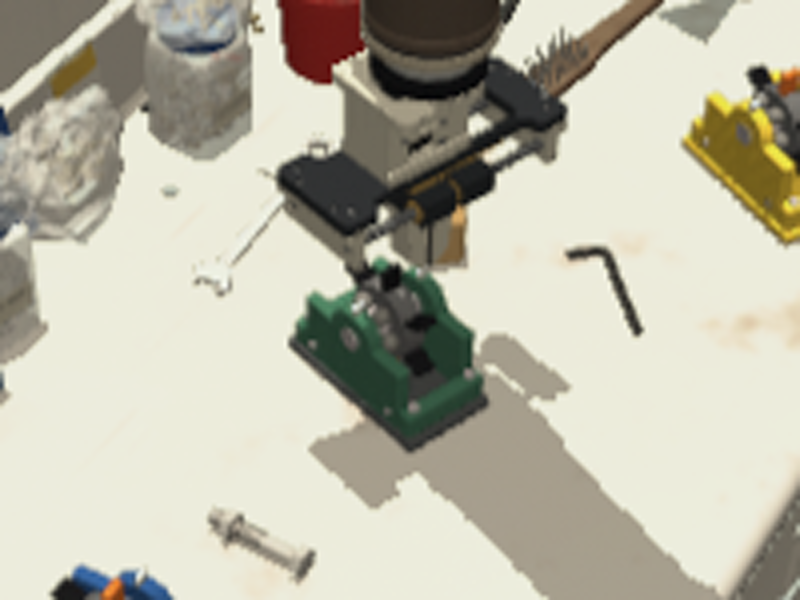

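```bash
python3 -m pendant '[[[0,0,20,0,0,0,1],[0,0,39,0,0,0,1],[0,0,39,0,0,0,1],[5,0,39,0,0,0,1],[10,0,39,0,0,0,1],[15,0,39,0,0,0,1],[20,0,39,0,0,0,1],[25,0,39,0,0,0,1],[30,0,39,0,0,0,1],[35,0,39,0,0,0,1],[40,0,39,0,0,0,1],[45,0,39,0,0,0,1],[50,0,39,0,0,0,1],[52.5,0,39,0,0,0,1],[52.5,0,39,0,0,0,1],[52.5,0,20,0,0,0,1],[52.5,0,0,0,0,0,1],[52.5,0,0,0,0,0,1],[20,0,0,0,0,0,1],[0,0,0,0,0,0,1]]]'
python3 - <<'E'
from h import *
s=arm.observe()
f=np.array([np.cos(.33),-np.sin(.33)]);l=np.array([np.sin(.33),np.cos(.33)])
d=s["position"][:2]-[.5395,-.2998];print("fwd",d@f,"left",d@l,s["position"][2],s["force"])
im=get_image("wrist")[:,:,::-1];cv2.imwrite("pics/w5.png",im)
im=cv2.cvtColor(get_image("scene"),cv2.COLOR_RGB2BGR);cv2.imwrite("pics/s5.png",cv2.resize(im[150:300,240:440],(800,600),interpolation=2))
E
```

```text
clock: 10.25
position: [0.5162, -0.2906, 0.3166]
ee_rot: [-3.099, 0.512, 0.001]
force: [0.5, -0.9, 0.3]
width: 0.002
fwd -0.02498981809130427 left 0.001154901690254664 0.3166393486583797 [ 0.52041463 -0.91756611  0.27261276]
```

View pics/w5.png

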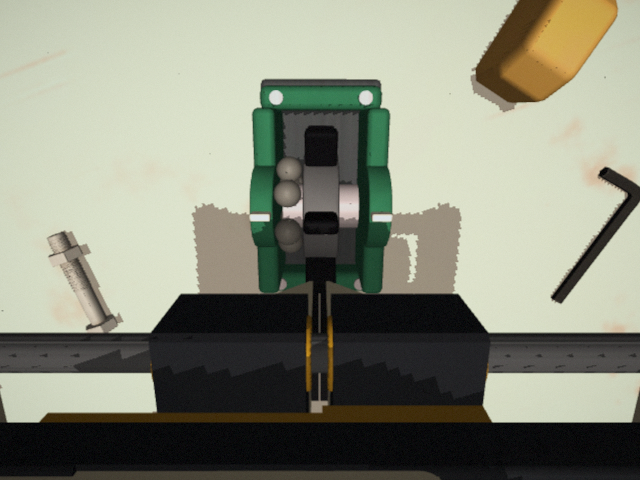

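View pics/s5.png

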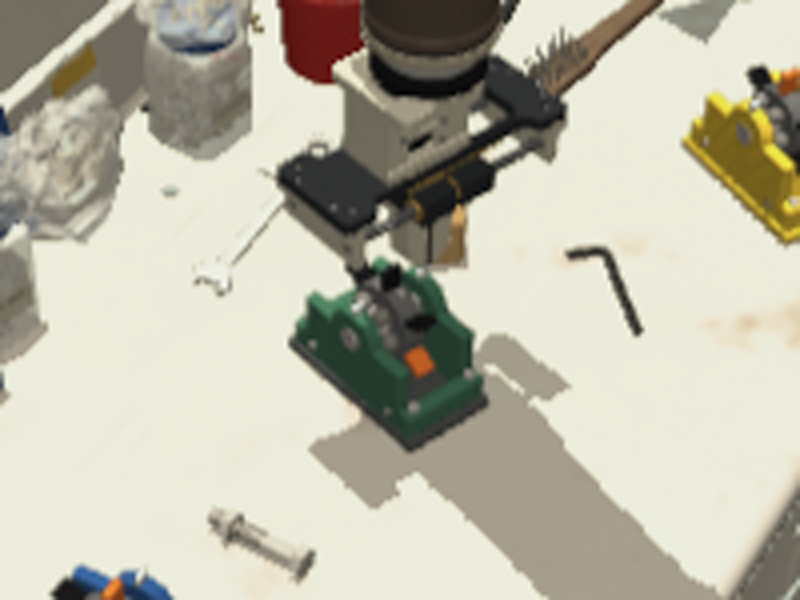

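Orange is now at the rear, lower position (about (420,360) in the scene zoom), which is 120° before zero. Two clicks remain.

```bash
python3 -m pendant '[[[0,0,20,0,0,0,1],[0,0,39.5,0,0,0,1],[0,0,39.5,0,0,0,1],[5,0,39.5,0,0,0,1],[10,0,39.5,0,0,0,1],[15,0,39.5,0,0,0,1],[20,0,39.5,0,0,0,1],[25,0,39.5,0,0,0,1],[30,0,39.5,0,0,0,1],[35,0,39.5,0,0,0,1],[40,0,39.5,0,0,0,1],[45,0,39.5,0,0,0,1],[50,0,39.5,0,0,0,1],[52.5,0,39.5,0,0,0,1],[52.5,0,39.5,0,0,0,1],[52.5,0,20,0,0,0,1],[52.5,0,0,0,0,0,1],[52.5,0,0,0,0,0,1],[20,0,0,0,0,0,1],[0,0,0,0,0,0,1]]]'
python3 - <<'E'
from h import *
s=arm.observe()
f=np.array([np.cos(.33),-np.sin(.33)]);l=np.array([np.sin(.33),np.cos(.33)])
d=s["position"][:2]-[.5395,-.2998];print("fwd",d@f,"left",d@l,s["position"][2],s["force"])
im=get_image("wrist")[:,:,::-1];cv2.imwrite("pics/w6.png",im)
im=cv2.cvtColor(get_image("scene"),cv2.COLOR_RGB2BGR);cv2.imwrite("pics/s6.png",cv2.resize(im[150:300,240:440],(800,600),interpolation=2))
E
```

```text
clock: 12.85
position: [0.5161, -0.2905, 0.3157]
ee_rot: [-3.099, 0.512, 0.003]
force: [0.0, -0.2, -0.3]
width: 0.006
fwd -0.02515350179412676 left 0.0012329387645479454 0.31565309730810476 [ 0.02279092 -0.19136825 -0.30547765]
```

View pics/w6.png

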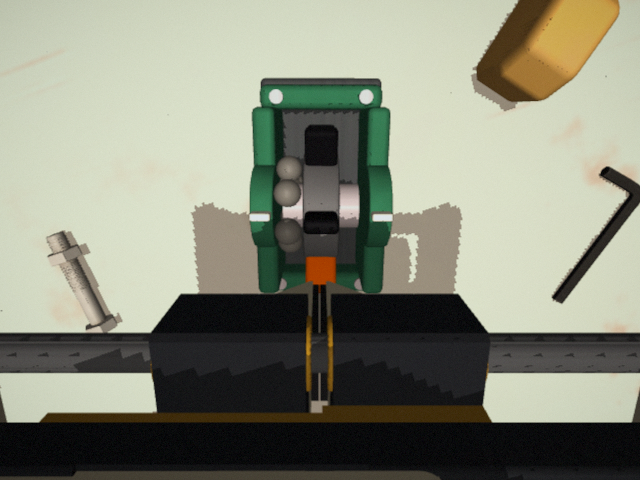

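View pics/s6.png

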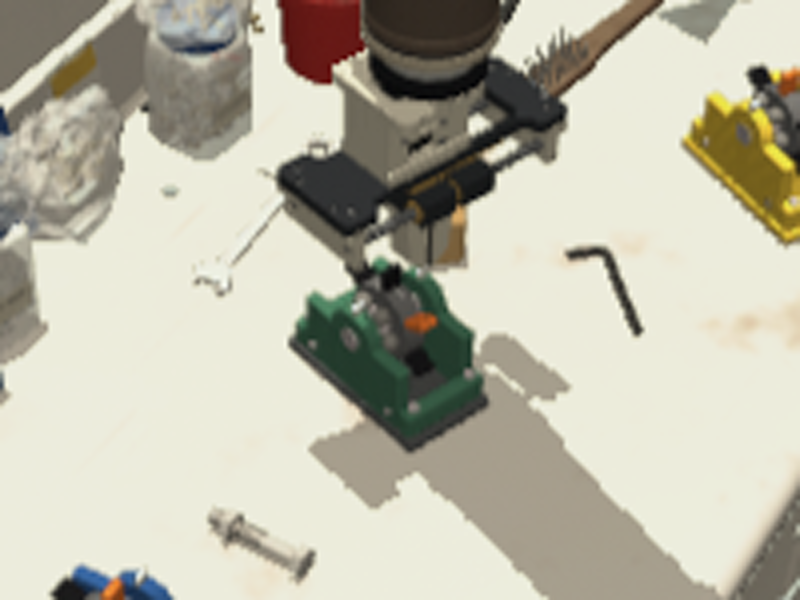

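Orange is at the rear, upper position (wrist (320,270), scene zoom (420,322)), so exactly one more click. I'll make it the same way as the others, but stop after the lift, then check.

```bash
python3 -m pendant '[[[0,0,20,0,0,0,1],[0,0,39,0,0,0,1],[0,0,39,0,0,0,1],[5,0,39,0,0,0,1],[10,0,39,0,0,0,1],[15,0,39,0,0,0,1],[20,0,39,0,0,0,1],[25,0,39,0,0,0,1],[30,0,39,0,0,0,1],[35,0,39,0,0,0,1],[40,0,39,0,0,0,1],[45,0,39,0,0,0,1],[50,0,39,0,0,0,1],[52.5,0,39,0,0,0,1],[52.5,0,39,0,0,0,1],[52.5,0,20,0,0,0,1],[52.5,0,0,0,0,0,1],[52.5,0,-40,0,0,0,1],[52.5,0,-85,0,0,0,1]]]'
python3 -m pendant '[[[-30,0,-10,0,0,0,1],[-80,0,-10,0,0,0,1],[-130,0,-10,0,0,0,1],[-130,0,-10,0,0,0,1],[-130,0,-10,0,0,0,1],[-130,0,-10,0,0,0,1]]]'
python3 - <<'E'
from h import *
s=arm.observe();c=cam("wrist",s)
im=get_image("wrist")[:,:,::-1];cv2.imwrite("pics/w7.png",im)
im=cv2.cvtColor(get_image("scene"),cv2.COLOR_RGB2BGR);cv2.imwrite("pics/s7.png",cv2.resize(im[150:300,240:440],(800,600),interpolation=2))
cv2.imwrite("pics/t7.png",cv2.cvtColor(get_image("top"),cv2.COLOR_RGB2BGR))
np.save("s7.npy",s,allow_pickle=True)
E
```

```text
clock: 15.32
position: [0.5669, -0.3077, 0.4041]
ee_rot: [3.1, -0.512, 0.0]
force: [0.5, -0.7, 0.5]
width: 0.007
clock: 16.08
position: [0.4452, -0.2663, 0.4122]
ee_rot: [3.099, -0.511, 0.002]
force: [0.5, 0.8, -0.3]
width: 0.006
```

View pics/w7.png

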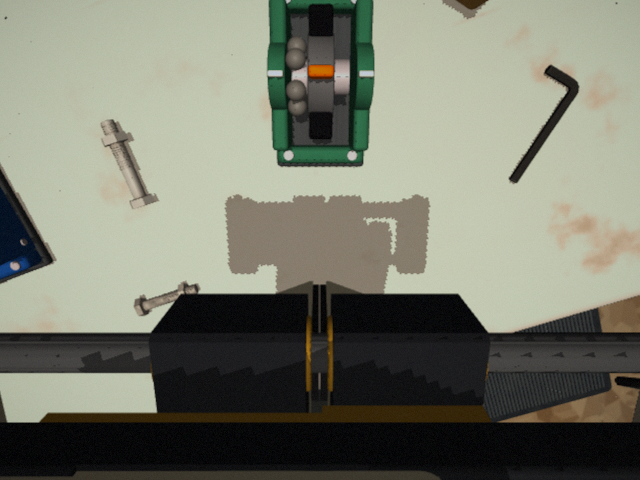

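View pics/s7.png

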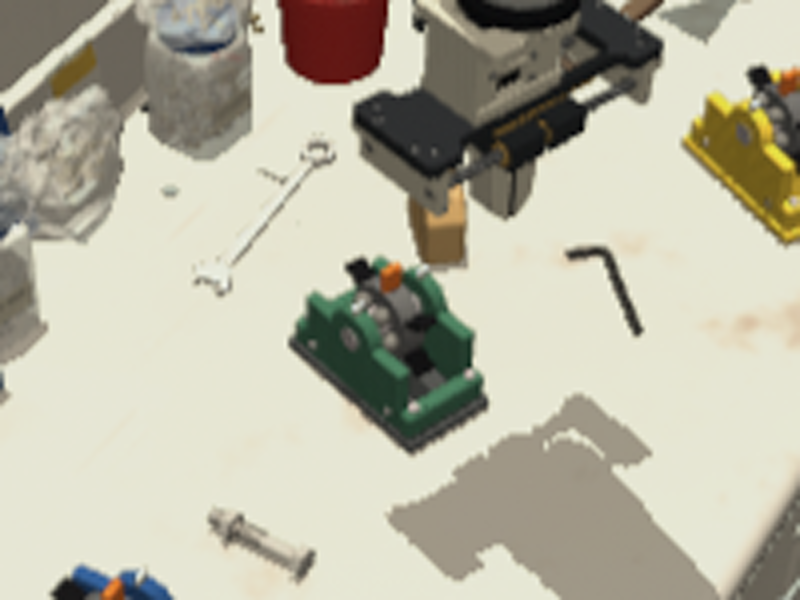

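View pics/t7.png

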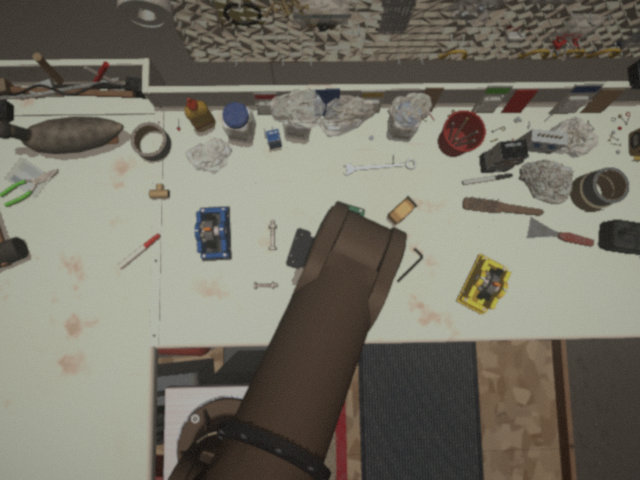

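```bash
python3 - <<'E'
from h import *
s=np.load("s7.npy",allow_pickle=True).item();c=cam("wrist",s)
hsv=cv2.cvtColor(cv2.imread("pics/w7.png"),cv2.COLOR_BGR2HSV)
p=np.argwhere(cv2.inRange(hsv[50:95,295:345],(3,150,120),(20,255,255)))[:,::-1].mean(0)+[295,50]
t=ray(c,*p,.111); A=ray(c,276,73,.09);B=ray(c,365,73,.09);M=(A+B)/2
f=np.array([np.cos(.33),-np.sin(.33)])
print("tip",t,"marks mid",M,"angle",(t-M)[:2]@f/.048,"drift vs start (mm)",(M[:2]-[.5399,-.2997])*1e3)
print(arm.observe()["force"]); print(arm.sign_off())
E
```

```text
tip [ 0.53953219 -0.29969407  0.111     ] marks mid [ 0.53985549 -0.29984347  0.09      ] angle -0.007380524113559667 drift vs start (mm) [-0.04450849 -0.14347035]
[ 0.85152309 -0.07728064  0.58066851]
the job is handed in; nothing more can be done
None
```

The green counter's orange tooth now stands straight up between the white marks, and I have handed the job in. The wheel started five clicks before zero. I gave it five slow single flicks with the shut fingertips, then lifted and backed the hand well clear.

**Wheel:** the last wrist image puts the orange tip about -0.01 rad from the index marks, against a limit of 0.12. After each of the five clicks the pictures showed no double click and no overrun. After the second click the orange tooth was hidden under the wheel, but the next click brought it out where expected.

**Green counter:** the measured shift was about 0.2 mm, and it is upright.

**Everything else:** the blue counter and the loose things look unmoved in the final top, scene and wrist pictures. I judged that by eye and did not measure it.

**Robot:** the hand is clear of everything, and the force reading is about 1 N, which is sensor noise. The robot clock stood at about 16 s when I handed in, against the 51 s limit. No checks failed or disagreed.

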